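# Lock the collar of the stabilising pot

### The job

Lock the stabilising pot: pull the index pin out to its stop by its upright handle, turn the lock collar by its lever until the rib on the collar lines up with the pointer rib on the lid, and then push the pin fully home again so that it holds the collar there. Leave the cup, tin, offcut and chuck key on the bench where they are.

Things in the scene. Friction and masses are not known exactly. Their poses are not given: they have to be found in the camera images.
- pot: Round grey pot bolted to the bench: base flange 200 mm across, 10 mm high; rim 160 mm; lid top 88 mm high, brass nipple to 120 mm. Origin on its axis at bench level, z up. Its -x points to the dark pointer rib on the lid (locked mark), its -y to the pin bracket, an upright plate 34 mm wide, 95 mm high, outer face 115 mm from the axis.
- ring (a joint): Lock collar, captive steel ring round the lid, 181 mm across, 72 to 90 mm high, turning on the pot's axis; rad, grows anticlockwise from above, 0 = locked (collar rib and lever in line with the lid's rib), -1.25 open to 0.30 past the mark. Starts -1.1 to -0.6, stays where left (4 N at the lever). The pin, when in, blocks it short of the mark; at 0 an 18 mm notch (3 mm play a side) faces the pin.
- lever_grip (a point): Point on the axis of the collar's lever, 120 mm from the pot's axis, 81 mm high. The lever is a level round bar 16 mm thick that sticks out radially from the collar (90 mm from the axis) to a black ball 26 mm thick at 150 mm. Nothing stands beside it; below it is only the base flange.
- pin (a joint): Sprung index pin, 12 mm thick, sliding level and radially through the bracket: m, 0 = fully in, 0.025 = pulled out to its stop (away from the pot's axis, along the pot's -y). Friction of about 4 N holds it where it is left. It clears the collar beyond 0.018.
- handle_grip (a point): Point on the axis of the pin's upright handle, 120 mm high, 155 mm from the pot's axis when the pin is in. The handle is a black round post 20 mm thick at the pin's outer end, from 94 to 142 mm high, on a steel foot 26 mm thick; the pin itself is at 81 mm height (top at 87 mm), the bracket top at 95 mm, so fingertips above 100 mm are free all round.
- turned_cup: Turned wooden cup, 52 mm across, 70 mm high, standing; a bystander. Origin at the centre of its underside.
- tin: Round grey tin with a yellow lid, 83 mm across, 58 mm high; a bystander. Origin at the centre of its underside.
- offcut: Brown wooden offcut 40x75x25 mm; a bystander. Origin at the centre of its underside.
- chuck_key: T-handled chuck key, 60x95x15 mm, lying; a bystander. Origin at the centre of its underside.

How it is judged:
By the outcome, as a careful person would: the job done as asked, in the order asked, and still so for the second after the job is handed in, with the robot touching nothing.
It also fails if it takes over 51 s, if anything falls off the work surface, if the arm or the gripper's body presses on something with over 40 N, if the wrist force passes 120 N, or if a joint passes its speed limit or range.

### The arm

A 6-joint arm with a two-finger parallel gripper is mounted at the origin on a cart in front of the work surface, level with it; the furniture and walls round the work are solid. World frame = base frame: x ahead of the robot, y to its left, z up, the work surface at z = 0. Lengths are in m, angles in rad, forces in N, time in s.
With the tool pointing down it reaches from about 0.275 to 0.85 m from the base axis. Payload 19 kg.
Tool frame: the origin (TCP) lies at the very end of the fingers, on their centre line; the grasp point (between the pads) lies 19 mm behind it; z points along the fingers, y is the line along which they close (so a half turn about z gives the same grasp; the last joint's range is limited). The gripper opens to 85 mm and grips with 20 to 120 N. Pads are 22 mm wide; open, the fingers measure 114 mm over their backs; the gripper's body (76 mm by 85 mm) begins 54 mm behind the grasp point. The pads swing forward as they close: fully open they stand 13 mm farther back than shut.
Start: joints at [1.056, 0.15, 1.437, -0, 1.554, -0.134], TCP at [0.214, 0.534, 0.231] pointing down, gripper open.
Joint ranges: [-2.8, 2.8], [-0.68, 2.1], [0.12, 2.68], [-1.39, 4.53], [0.16, 2.79], [-2.81, 2.81]. Speed limits (rad/s): [1.89, 1.89, 2.22, 3.01, 3.01, 3.01].

### API

Orientations are given as a unit quaternion [w, x, y, z].
In Python, from cell import arm, eyes gives the robot as it stands.
- The arm moves only by the tool step_arm, never from a script. Its argument "targets" is a list of rows, each a list of 7 numbers: the shift along the tool's x, y, z normalised to -1 to 1, where 1 is 1000 mm, then the turn, a rotation vector about the tool's x, y, z normalised to -1 to 1, where 1 is 60 degrees, then the opening, from -1 (shut) to 1 (fully open). A call has 1 to 8 rows; each row is the pose to reach, as a shift and turn from the pose commanded when the call began, along the tool's axes at that moment; what a row does not reach only later rows make up. A row lasts 1/12 s, in which the tool goes at most 41.7 mm and 7.16 degrees, less where a joint would pass 70% of its speed; a pose out of reach is approached as far as the arm can. A call with a number of a shift or a turn outside -1 to 1 is refused whole. A call with a gripper value outside its range is refused whole. The fingers move at their own pace and stop on an object; the grip force is fixed at half the most. Time passes only in rows, so rows that repeat a pose let the fingers close. It gives the time, the measured TCP pose, the force, the opening and the grip force at its end, in the units of the state.
- arm.state(): the state, without advancing time (a new reading comes with each control period).
- eyes.grab_frame(name): name is "side" or "top"; returns the picture (420x560x3 uint8, red, green, blue); there is no depth.
- eyes.calibration(name): a dict with "mtx" (3x3 intrinsics, pixels), "dist" ([k1, k2, p1, p2, k3] as OpenCV has them; the pictures are not rectified), "extrinsics" (4x4, takes a point from camera to world coordinates). Camera axes: x right, y up, looking along -z (the intrinsics and any distortion apply to the point x, -y, -z); pixel columns grow to the right and rows downward; lengths in m; the calibration is good to about 2 mm. A picture is of the moment at which its call begins. calibration takes no time and is no camera call.
- arm.sign_off(): hands the job in; it is judged then, once.
The state is a dict: "clock": time; "joints": joint angles; "qvel": joint speeds; "joint_efforts": joint torques, N m; "tcp_pos": TCP position; "ee_rot": TCP orientation; "contact_force": force on the tool from outside, world axes, zero at the start; "ft_torque": the same for the moment, N m; "grip_width": opening from 0.0 (shut) to 1.0 (fully open); "finger_force": force on a finger pad.
Only numpy, scipy, OpenCV 4.12 (cv2) and the standard library are available. Lean on these libraries where they do the work, as an engineer would, in place of code of your own. Each camera call takes 0.05 s, during which the arm holds its last target. There are 200 camera calls.

## Working session

There is one attempt and no reset: what is moved stays moved. The work goes in short steps, Python scripts to look and compute and a tool call to move; the robot and the scene stay as the last step left them, time stands still between calls to the robot, and variables do not carry over. Pictures are saved under pics/ and viewed, at most 10 in all, crops included, and the job is handed in when it is done.

Besides the shell and the picture viewer there is one more tool, called as name(argument=value, ...) on one line, values as JSON. step_arm: Moves the arm, as the interface text tells. Scaled input: -1 to 1 covers 1000 mm each way for a shift and 60 degrees each way for a turn. Its arguments: {"type":"object","properties":{"targets":{"type":"array"}},"required":["targets"]}

```bash
mkdir -p pics; python3 - <<'E'
from cell import arm, eyes
import cv2, numpy as np
np.set_printoptions(precision=4,suppress=True)
for n in("side","top"):
    cv2.imwrite(f"pics/{n}0.png",cv2.cvtColor(eyes.grab_frame(n),cv2.COLOR_RGB2BGR))
    c=eyes.calibration(n); print(n,np.array(c["mtx"]),c["dist"],np.array(c["extrinsics"]))
print(arm.state())
E
```

```text
side [[518.4747   0.     285.9529]
 [  0.     518.4747 211.6234]
 [  0.       0.       1.    ]] [-0.0934  0.      0.      0.      0.    ] [[ 0.9956  0.04   -0.0852  0.4143]
 [-0.0941  0.3912 -0.9155 -1.2657]
 [-0.0032  0.9195  0.3932  0.6682]
 [ 0.      0.      0.      1.    ]]
top [[522.1554   0.     271.9978]
 [  0.     522.1554 208.0349]
 [  0.       0.       1.    ]] [-0.0561  0.      0.      0.      0.    ] [[ 0.0279  0.9961 -0.0832  0.3979]
 [-0.9996  0.0278 -0.0026  0.001 ]
 [-0.0003  0.0832  0.9965  1.613 ]
 [ 0.      0.      0.      1.    ]]
{'clock': 0.1, 'joints': array([ 1.056 ,  0.151 ,  1.4379, -0.    ,  1.5537, -0.134 ]), 'qvel': array([ 0.0005, -0.0017, -0.003 , -0.0008,  0.0004, -0.0007]), 'joint_efforts': array([  0.0045, -71.4374, -57.1795,  -0.0001,   0.0071,  -0.0001]), 'tcp_pos': array([0.2136, 0.5336, 0.2307]), 'ee_rot': array([-0.0002,  0.1892,  0.9819, -0.0005]), 'contact_force': array([0.008 , 0.6289, 0.5528]), 'ft_torque': array([ 0.0382, -0.0013,  0.0333]), 'finger_force': 0.0, 'grip_width': 0.9998680741019599}
```

View pics/side0.png

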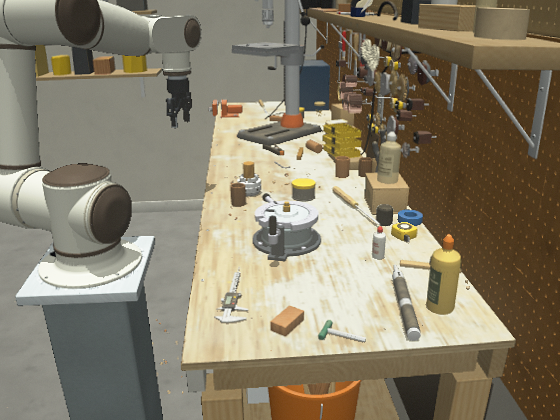

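View pics/top0.png

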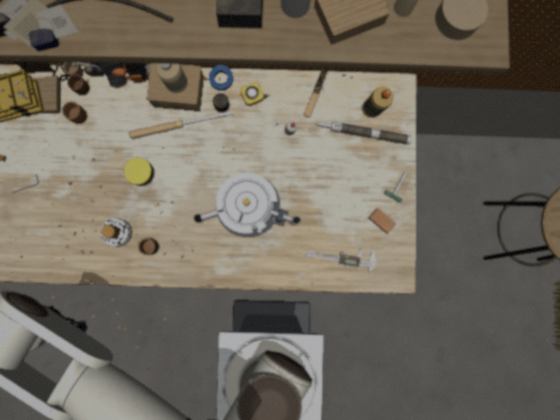

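Both views show the pot: top near (247,203), with the upright handle to the right (296,219) and the lever ball to the left (198,218). In the side view the handle is at (275,235) and the ball at about (265,198). I'll enlarge both.

```bash
python3 - <<'E'
import cv2
a=cv2.imread("pics/top0.png")[163:243,187:307]; b=cv2.imread("pics/side0.png")[185:260,240:330]
cv2.imwrite("pics/topc.png",cv2.resize(a,None,fx=6.5,fy=6.5,interpolation=cv2.INTER_CUBIC))
cv2.imwrite("pics/sidec.png",cv2.resize(b,None,fx=8,fy=8,interpolation=cv2.INTER_CUBIC))
E
```

```text
(no output)
```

View pics/topc.png

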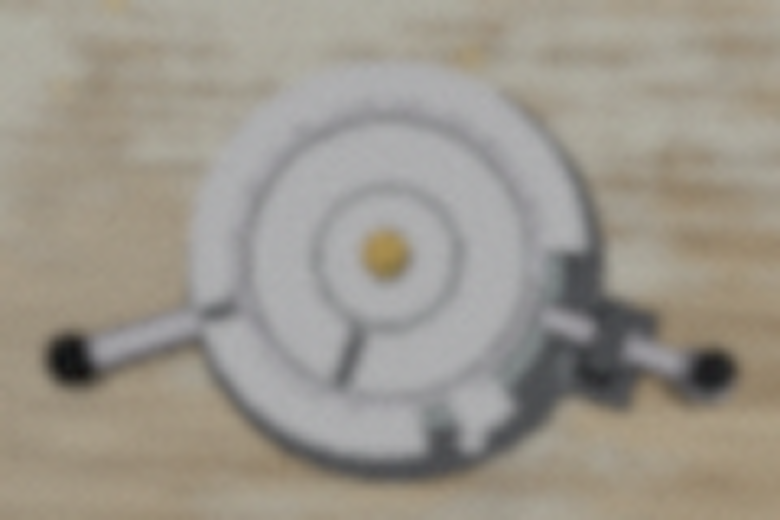

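View pics/sidec.png

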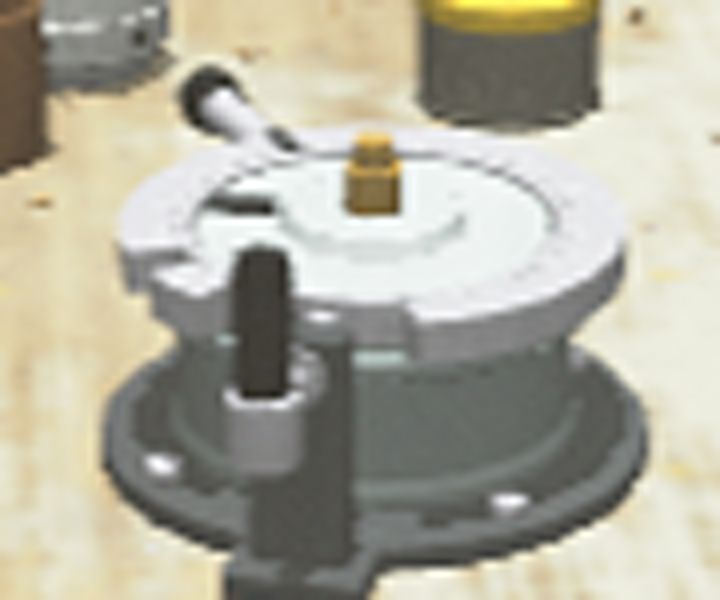

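Top crop: nipple (385,253), ball (72,358), handle top (710,370), pointer rib (357,338)-(343,384). Side crop: nipple top (375,142), ball (207,97), handle top (262,254). I'll triangulate these.

```bash
cat > h.py <<'E'
import numpy as np, cv2
from cell import arm, eyes
from scipy.spatial.transform import Rotation as R
np.set_printoptions(precision=4,suppress=True)
CAL={n:eyes.calibration(n) for n in("side","top")}
def P(n):
    c=CAL[n]; E=np.array(c["extrinsics"])@np.diag([1,-1,-1,1]); return np.linalg.inv(E)[:3],np.array(c["mtx"]),np.array(c["dist"])
def und(n,p):
    M,K,d=P(n); return cv2.undistortPoints(np.array([[p]],float),K,d)[0,0]
def tri(s,t):
    X=cv2.triangulatePoints(P("side")[0],P("top")[0],und("side",s),und("top",t))[:,0]; return X[:3]/X[3]
def onz(n,p,z):
    E=np.array(CAL[n]["extrinsics"]); u=und(n,p); r=E[:3,:3]@[u[0],-u[1],-1]; o=E[:3,3]; return o+r*(z-o[2])/r[2]
def rel(p):  # world point -> tool-frame shift of TCP, mm
    s=arm.state(); q=s["ee_rot"]; return R.from_quat(np.r_[q[1:],q[0]]).inv().apply(np.array(p)-s["tcp_pos"])*1000
def T(x,y): return ((x+.5)/6.5+186.5,(y+.5)/6.5+162.5)
def S(x,y): return ((x+.5)/8+239.5,(y+.5)/8+184.5)
E
python3 - <<'E'
from h import *
print("nip",tri(S(375,142),T(385,253)),onz("top",T(385,253),.12))
print("ball",tri(S(207,97),T(72,358)),onz("top",T(72,358),.085))
print("hand",tri(S(262,254),T(710,370)),onz("top",T(710,370),.142),onz("side",S(262,254),.142))
a,b=onz("top",T(357,338),.088),onz("top",T(343,384),.088)
n=onz("top",T(385,253),.12)
for nm,p in dict(ribin=a,ribout=b,ball=onz("top",T(72,358),.085),hand=onz("top",T(710,370),.142)).items():
    d=p-n; print(nm,np.hypot(*d[:2]),np.degrees(np.arctan2(d[1],d[0])))
# collar circle extents
for p in [(190,240),(590,240)]: print(onz("top",T(*p),.09))
for p in [(385,60),(385,458)]: print(onz("top",T(*p),.09))
s=arm.state();q=s["ee_rot"];print(R.from_quat(np.r_[q[1:],q[0]]).as_matrix())
E
```

```text
nip [0.5403 0.0807 0.1183] [0.5392 0.0807 0.12  ]
ball [0.4904 0.2229 0.0818] [0.491  0.2224 0.085 ]
hand [ 0.4908 -0.0633  0.1403] [ 0.4901 -0.0632  0.142 ] [ 0.4913 -0.067   0.142 ]
ribin 0.038088065662727 159.90443057109783
ribout 0.05969520043021226 161.7346028660886
ball 0.14970300980581538 108.7914332602221
hand 0.15203449671618546 -108.86226984536046
[0.5455 0.1705 0.09  ]
[ 0.5505 -0.01    0.09  ]
[0.6299 0.0851 0.09  ]
[0.4497 0.0793 0.09  ]
[[-0.9284  0.3717 -0.0005]
 [ 0.3717  0.9284 -0.0009]
 [ 0.0001 -0.001  -1.    ]]
```

step_arm(targets=[[-0.48,-0.454,0,0,0,1,1],[-0.48,-0.454,0,0,0,1,1],[-0.48,-0.454,0,0,0,1,1],[-0.48,-0.454,0,0,0,1,1],[-0.48,-0.454,0,0,0,1,1],[-0.48,-0.454,0,0,0,1,1],[-0.48,-0.454,0,0,0,1,1],[-0.48,-0.454,0,0,0,1,1]])

```text
clock: 0.77
tcp_pos: [0.3535, 0.2293, 0.2312]
ee_rot: [0.0, 0.639, 0.769, 0.0]
contact_force: [0.9, -0.4, -0.2]
grip_width: 0.999
finger_force: 0.0
```

```bash
cat >> h.py <<'E'
C=np.array([.5398,.0803]); YAW=np.radians(-18.9)
def pol(r,a,z): return np.array([C[0]+r*np.cos(a),C[1]+r*np.sin(a),z])
def yawy():
    q=arm.state()["ee_rot"]; m=R.from_quat(np.r_[q[1:],q[0]]).as_matrix(); return np.degrees(np.arctan2(m[1,1],m[0,1]))
def go(p,yd):  # tool turn about z (fraction of 60 deg) is minus world yaw change
    print("shift",rel(p)/1000,"turn",-((yd-yawy()+180)%360-180)/60,arm.state()["clock"])
H=pol(.155,YAW-np.pi/2,.106)
E
python3 -c "
from h import *
go(H+[0,0,.1],-18.9)"
```

```text
shift [-0.3155  0.0797  0.0252] turn 0.4909475480548579 0.7667
```

step_arm(targets=[[-0.315,0.08,0.02,0,0,0.49,1],[-0.315,0.08,0.02,0,0,0.49,1],[-0.315,0.08,0.02,0,0,0.49,1],[-0.315,0.08,0.02,0,0,0.49,1],[-0.315,0.08,0.02,0,0,0.49,1],[-0.315,0.08,0.02,0,0,0.49,1],[-0.315,0.08,0.02,0,0,0.49,1],[-0.315,0.08,0.02,0,0,0.49,1]])

```text
clock: 1.43
tcp_pos: [0.4919, -0.066, 0.2108]
ee_rot: [-0.0, 0.812, 0.584, -0.0]
contact_force: [0.4, 1.7, 0.0]
grip_width: 0.997
finger_force: 0.0
```

step_arm(targets=[[0,0,0,0,0,0,1],[0,0,0,0,0,0,1],[0,0,0,0,0,0,1],[0,0,0,0,0,0,1]])

```text
clock: 1.77
tcp_pos: [0.4911, -0.0622, 0.2114]
ee_rot: [-0.0, 0.811, 0.585, 0.0]
contact_force: [0.2, 0.7, 1.2]
grip_width: 0.999
finger_force: 0.0
```

```bash
python3 -c "
from h import *
go(H,-18.9); print(arm.state()['tcp_pos'])"
```

```text
shift [-0.0045 -0.0001  0.1054] turn 0.007385815349076097 1.7667
[ 0.4911 -0.0622  0.2114]
```

step_arm(targets=[[-0.004,0,0.03,0,0,0,1],[-0.004,0,0.06,0,0,0,1],[-0.004,0,0.085,0,0,0,1],[-0.004,0,0.105,0,0,0,1],[-0.004,0,0.105,0,0,0,1],[-0.004,0,0.105,0,0,0,1]])

```text
clock: 2.27
tcp_pos: [0.4898, -0.0659, 0.1065]
ee_rot: [-0.0, 0.811, 0.585, -0.0]
contact_force: [0.6, -0.6, 0.2]
grip_width: 0.999
finger_force: 0.0
```

step_arm(targets=[[0,0,0,0,0,0,-1],[0,0,0,0,0,0,-1],[0,0,0,0,0,0,-1],[0,0,0,0,0,0,-1],[0,0,0,0,0,0,-1],[0,0,0,0,0,0,-1],[0,0,0,0,0,0,-1],[0,0,0,0,0,0,-1]])

```text
clock: 2.93
tcp_pos: [0.4903, -0.067, 0.1068]
ee_rot: [0.0, 0.812, 0.584, 0.0]
contact_force: [-2.1, 1.0, 6.3]
grip_width: 0.221
finger_force: 58.3
```

```bash
python3 -c "
from h import *
go(H,-18.9); s=arm.state(); print(s['contact_force'],s['grip_width'],s['finger_force'])"
```

```text
shift [ 0.0004 -0.0009  0.0008] turn 0.006380514891667606 2.9333
[-2.1326  1.0077  6.3167] 0.2207020910377137 58.30551624298096
```

step_arm(targets=[[-0.004,0,0,0,0,0,-1],[-0.008,0,0,0,0,0,-1],[-0.012,0,0,0,0,0,-1],[-0.016,0,0,0,0,0,-1],[-0.02,0,0,0,0,0,-1],[-0.023,0,0,0,0,0,-1],[-0.025,0,0,0,0,0,-1],[-0.025,0,0,0,0,0,-1]])

```text
clock: 3.6
tcp_pos: [0.4824, -0.0906, 0.1068]
ee_rot: [0.0, 0.812, 0.584, 0.0]
contact_force: [-2.3, 1.5, 5.8]
grip_width: 0.216
finger_force: 58.3
```

step_arm(targets=[[-0.001,0,0,0,0,0,-1],[-0.002,0,0,0,0,0,-1],[-0.002,0,0,0,0,0,-1]])

```text
clock: 3.85
tcp_pos: [0.4822, -0.0909, 0.1067]
ee_rot: [-0.001, 0.812, 0.584, 0.002]
contact_force: [4.6, 18.7, 3.9]
grip_width: 0.216
finger_force: 58.4
```

```bash
python3 -c "
from h import *
go(H,-18.9); s=arm.state(); print(s['contact_force'],s['grip_width'],s['finger_force'])"
```

```text
shift [ 0.0256 -0.0008  0.0008] turn 0.006637265169945295 3.85
[ 4.5992 18.6513  3.8845] 0.21634215500126397 58.395670652389526
```

Force has risen at the 25 mm stop, so I'll release, rise, and head for the lever.

step_arm(targets=[[0,0,0,0,0,0,1],[0,0,0,0,0,0,1],[0,0,0,0,0,0,1],[0,0,0,0,0,0,1],[0,0,0,0,0,0,1],[0,0,-0.03,0,0,0,1],[0,0,-0.07,0,0,0,1],[0,0,-0.1,0,0,0,1]])

```text
clock: 4.52
tcp_pos: [0.4815, -0.0926, 0.2087]
ee_rot: [0.0, 0.812, 0.584, 0.0]
contact_force: [1.2, -0.8, 0.8]
grip_width: 0.996
finger_force: 0.0
```

```bash
cat >> h.py <<'E'
L0=np.radians(108.8)
E
python3 -c "
from h import *
go(pol(.12,L0,.2),18.8); s=arm.state(); print(s['contact_force'],s['grip_width'])
cv2.imwrite('pics/side1.png',cv2.resize(cv2.cvtColor(eyes.grab_frame('side'),cv2.COLOR_RGB2BGR)[150:265,240:330],None,fx=5,fy=5,interpolation=2))"
```

```text
shift [ 0.2779 -0.0724  0.0086] turn -0.6220879273113472 4.5167
[ 1.2017 -0.8373  0.8212] 0.9962436708697097
```

View pics/side1.png

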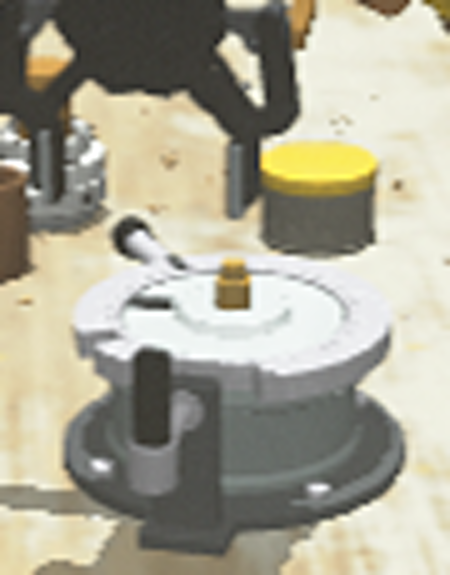

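The pin stays out: the handle at (153,400) now stands further from the bracket at (200,410), with the ball at (125,235). Next is the lever.

step_arm(targets=[[0.278,-0.072,0,0,0,-0.62,1],[0.278,-0.072,0,0,0,-0.62,1],[0.278,-0.072,0,0,0,-0.62,1],[0.278,-0.072,0,0,0,-0.62,1],[0.278,-0.072,0,0,0,-0.62,1],[0.278,-0.072,0,0,0,-0.62,1],[0.278,-0.072,0,0,0,-0.62,1],[0.278,-0.072,0,0,0,-0.62,1]])

```text
clock: 5.23
tcp_pos: [0.5012, 0.1993, 0.2059]
ee_rot: [-0.001, 0.581, 0.814, 0.0]
contact_force: [0.2, -0.9, -0.1]
grip_width: 0.999
finger_force: 0.0
```

step_arm(targets=[[0,0,0,0,0,0,1],[0,0,0,0,0,0,1],[0,0,0,0,0,0,1],[0,0,0,0,0,0,1]])

```text
clock: 5.57
tcp_pos: [0.5017, 0.1929, 0.2064]
ee_rot: [0.0, 0.584, 0.812, -0.0]
contact_force: [-0.0, -0.0, -0.2]
grip_width: 0.998
finger_force: 0.0
```

```bash
python3 -c "
from h import *
go(pol(.12,L0,.064),18.8)"
```

```text
shift [ 0.0012 -0.0003  0.1424] turn -0.003444891280160789 5.5667
```

step_arm(targets=[[0.001,0,0.035,0,0,0,1],[0.001,0,0.07,0,0,0,1],[0.001,0,0.1,0,0,0,1],[0.001,0,0.125,0,0,0,1],[0.001,0,0.142,0,0,0,1],[0.001,0,0.142,0,0,0,1],[0.001,0,0.142,0,0,0,1]])

```text
clock: 6.15
tcp_pos: [0.5013, 0.1941, 0.0643]
ee_rot: [-0.0, 0.583, 0.812, -0.0]
contact_force: [0.3, -0.0, 0.3]
grip_width: 0.998
finger_force: 0.0
```

step_arm(targets=[[0,0,0,0,0,0,-1],[0,0,0,0,0,0,-1],[0,0,0,0,0,0,-1],[0,0,0,0,0,0,-1],[0,0,0,0,0,0,-1],[0,0,0,0,0,0,-1],[0,0,0,0,0,0,-1],[0,0,0,0,0,0,-1]])

```text
clock: 6.82
tcp_pos: [0.5014, 0.195, 0.0648]
ee_rot: [0.0, 0.583, 0.813, 0.0]
contact_force: [-1.1, -0.9, 6.2]
grip_width: 0.163
finger_force: 58.4
```

```bash
python3 - <<'E'
from h import *
go(pol(.12,L0,.064),18.8); s=arm.state(); print(s['contact_force'],s['grip_width'],s['finger_force'],yawy())
p=s['tcp_pos'][:2]-C; a0=np.degrees(np.arctan2(p[1],p[0])); r0=np.hypot(*p); print("ang",a0,"r",r0)
tot=161.1-a0
for f in np.arange(1,21)/20:
    a=np.radians(a0+tot*f); print(round(f,3),rel(pol(r0,a,s['tcp_pos'][2]))/1000,-tot*f/60)
E
```

```text
shift [-0.0009 -0.0006  0.0008] turn -0.0017360799347793923 6.8167
[-1.0609 -0.9405  6.1823] 0.16349869115758248 58.36114168167114 18.695835203913248
ang 108.49225116226975 r 0.12093439013944561
0.05 [-0.0001 -0.0056 -0.    ] -0.04383979069810853
0.1 [-0.0005 -0.0111 -0.    ] -0.08767958139621707
0.15 [-0.0011 -0.0166 -0.    ] -0.1315193720943256
0.2 [-0.002  -0.0221 -0.    ] -0.17535916279243413
0.25 [-0.0031 -0.0275 -0.    ] -0.21919895349054266
0.3 [-0.0044 -0.0329 -0.    ] -0.2630387441886512
0.35 [-0.0061 -0.0382 -0.    ] -0.30687853488675976
0.4 [-0.0079 -0.0435 -0.    ] -0.35071832558486826
0.45 [-0.01   -0.0486 -0.    ] -0.3945581162829768
0.5 [-0.0123 -0.0536 -0.    ] -0.43839790698108533
0.55 [-0.0149 -0.0586 -0.    ] -0.48223769767919394
0.6 [-0.0177 -0.0634 -0.    ] -0.5260774883773024
0.65 [-0.0207 -0.068  -0.    ] -0.5699172790754109
0.7 [-0.0239 -0.0726 -0.    ] -0.6137570697735195
0.75 [-0.0273 -0.0769 -0.    ] -0.657596860471628
0.8 [-0.0309 -0.0812 -0.    ] -0.7014366511697365
0.85 [-0.0347 -0.0852 -0.    ] -0.7452764418678451
0.9 [-0.0387 -0.0891 -0.    ] -0.7891162325659536
0.95 [-0.0428 -0.0928 -0.    ] -0.8329560232640622
1.0 [-0.0472 -0.0963 -0.    ] -0.8767958139621707
```

step_arm(targets=[[0,-0.0056,0,0,0,-0.044,-1],[-0.0005,-0.0111,0,0,0,-0.088,-1],[-0.0011,-0.0166,0,0,0,-0.132,-1],[-0.002,-0.0221,0,0,0,-0.175,-1],[-0.0031,-0.0275,0,0,0,-0.219,-1],[-0.0044,-0.0329,0,0,0,-0.263,-1],[-0.0061,-0.0382,0,0,0,-0.307,-1],[-0.0079,-0.0435,0,0,0,-0.351,-1]])

```text
clock: 7.48
tcp_pos: [0.4635, 0.1733, 0.0648]
ee_rot: [0.001, 0.424, 0.906, 0.0]
contact_force: [9.3, -3.0, -1.5]
grip_width: 0.165
finger_force: 58.8
```

step_arm(targets=[[0,-0.0056,0,0,0,-0.044,-1],[-0.0005,-0.0111,0,0,0,-0.088,-1],[-0.0011,-0.0166,0,0,0,-0.132,-1],[-0.002,-0.0221,0,0,0,-0.175,-1],[-0.0031,-0.0275,0,0,0,-0.219,-1],[-0.0044,-0.0329,0,0,0,-0.263,-1],[-0.0044,-0.0329,0,0,0,-0.263,-1],[-0.0044,-0.0329,0,0,0,-0.263,-1]])

```text
clock: 8.15
tcp_pos: [0.4413, 0.1483, 0.0649]
ee_rot: [0.002, 0.296, 0.955, -0.0]
contact_force: [8.4, -7.4, -2.4]
grip_width: 0.167
finger_force: 59.2
```

```bash
cat >> h.py <<'E'
def lev(fs=(.25,.5,.75,1)):
    s=arm.state(); p=s['tcp_pos'][:2]-C; a0=np.degrees(np.arctan2(p[1],p[0])); r0=np.hypot(*p)
    print("ang",a0,"r",r0,"yaw",yawy(),s['contact_force'],s['finger_force'])
    for f in fs:
        t=(161.1-a0)*f; print(rel(pol(.1205,np.radians(a0+t),s['tcp_pos'][2]))/1000,-(yawy.__call__()*0+t)/60)
E
python3 -c "
from h import *
lev()"
```

```text
ang 145.37562904796914 r 0.11966299714858422 yaw 55.544091469139765 [ 8.4393 -7.4172 -2.3688] 59.214667081832886
[ 0.0006 -0.0083 -0.    ] -0.06551821230012855
[-0.0002 -0.0165 -0.    ] -0.1310364246002571
[-0.0016 -0.0246 -0.    ] -0.19655463690038566
[-0.0036 -0.0327 -0.    ] -0.2620728492005142
```

step_arm(targets=[[0,-0.0055,0,0,0,-0.044,-1],[-0.0003,-0.011,0,0,0,-0.088,-1],[-0.0008,-0.0165,0,0,0,-0.131,-1],[-0.0016,-0.022,0,0,0,-0.175,-1],[-0.0026,-0.0275,0,0,0,-0.219,-1],[-0.0037,-0.0325,0,0,0,-0.262,-1],[-0.0037,-0.0325,0,0,0,-0.262,-1],[-0.0037,-0.0325,0,0,0,-0.262,-1]])

```text
clock: 8.82
tcp_pos: [0.4273, 0.1192, 0.0649]
ee_rot: [0.003, 0.163, 0.987, -0.0]
contact_force: [22.9, -9.0, -13.3]
grip_width: 0.163
finger_force: 59.2
```

```bash
python3 -c "
from h import *
lev([1])
cv2.imwrite('pics/s2.png',cv2.resize(cv2.cvtColor(eyes.grab_frame('side'),cv2.COLOR_RGB2BGR)[185:260,240:330],None,fx=8,fy=8,interpolation=2))"
```

```text
ang 160.92144831333385 r 0.11903600073530907 yaw 71.24923366716467 [ 22.9224  -9.0275 -13.319 ] 59.238975048065186
[ 0.0015 -0.0004 -0.    ] -0.0029758614444356604
```

View pics/s2.png

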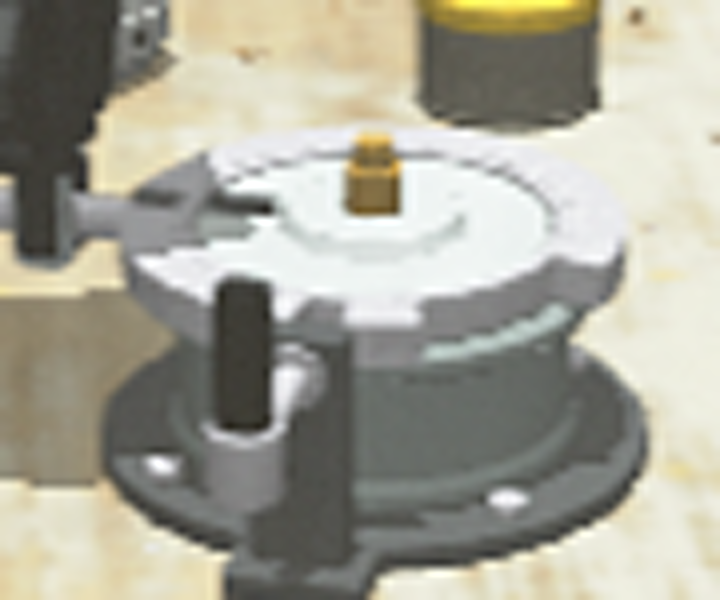

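The collar rib at (165,202) looks in line with the lid rib at (243,203), and the notch at about (322,310) faces the bracket. I'll release, rise, and check more precisely.

step_arm(targets=[[0,0,0,0,0,0,1],[0,0,0,0,0,0,1],[0,0,0,0,0,0,1],[0,0,0,0,0,0,1],[0,0,0,0,0,0,1],[0,0,-0.04,0,0,0,1],[0,0,-0.08,0,0,0,1],[0,0,-0.12,0,0,0,1]])

```text
clock: 9.53
tcp_pos: [0.4241, 0.1202, 0.1857]
ee_rot: [-0.001, 0.163, 0.987, -0.0]
contact_force: [1.2, -0.2, -1.1]
grip_width: 0.998
finger_force: 0.0
```

step_arm(targets=[[0,0,-0.04,0,0,0,1],[0,0,-0.06,0,0,0,1],[-0.05,0,-0.06,0,0,0.1,1],[-0.09,0,-0.06,0,0,0.2,1],[-0.09,0,-0.06,0,0,0.3,1],[-0.09,0,-0.06,0,0,0.4,1]])

```text
clock: 10.03
tcp_pos: [0.5117, 0.0903, 0.2433]
ee_rot: [-0.001, 0.368, 0.93, -0.0]
contact_force: [-0.5, -0.1, 0.2]
grip_width: 0.999
finger_force: 0.0
```

```bash
python3 -c "
from h import *
cv2.imwrite('pics/s3.png',cv2.resize(cv2.cvtColor(eyes.grab_frame('side'),cv2.COLOR_RGB2BGR)[190:250,245:325],None,fx=10,fy=10,interpolation=2))
print(arm.state()['tcp_pos'])
go(H+.025*np.r_[np.cos(YAW-np.pi/2),np.sin(YAW-np.pi/2),0]+[0,0,.1],-18.9)"
```

```text
[0.5108 0.0908 0.2435]
shift [-0.1034 -0.1511  0.0376] turn 1.0887138315343576 10.0833
```

View pics/s3.png

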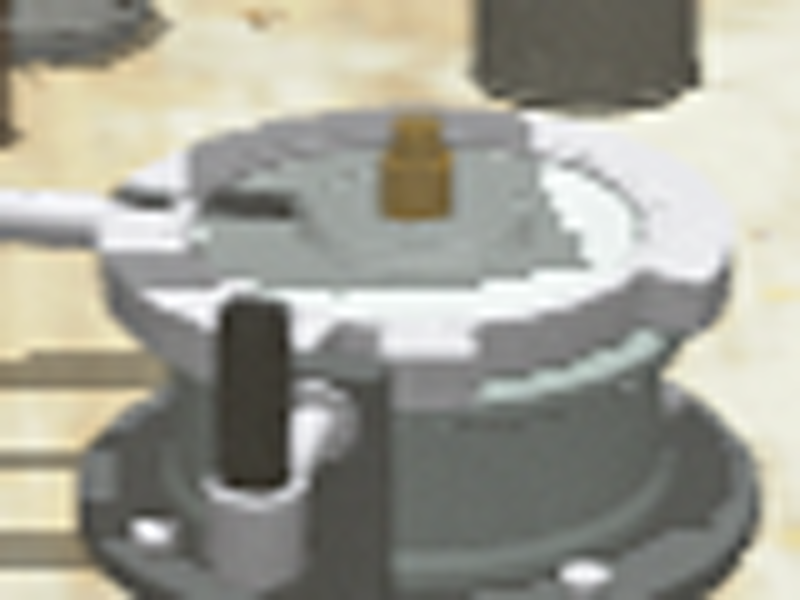

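```bash
python3 -c "
from h import *
q=lambda x,y:((x+.5)/10+244.5,(y+.5)/10+189.5)
for z in(.088,.091,.094):
  for p in[(140,196),(202,203),(250,204),(293,204)]:
    d=onz('side',q(*p),z)[:2]-C; print(z,p,np.hypot(*d),np.degrees(np.arctan2(d[1],d[0])))
for p in[(20,217),(60,219),(95,220)]:
    d=onz('side',q(*p),.085)[:2]-C; print(p,np.hypot(*d),np.degrees(np.arctan2(d[1],d[0])))
"
```

```text
0.088 (140, 196) 0.08254196370201596 157.95145722378376
0.088 (202, 203) 0.06371462924693595 157.87044206041568
0.088 (250, 204) 0.050350825324545045 154.26269931224292
0.088 (293, 204) 0.038975095803882844 148.07650243648243
0.091 (140, 196) 0.08038299649873568 162.72867953824021
0.091 (202, 203) 0.061728076805756205 164.09377293856517
0.091 (250, 204) 0.048100752699388336 162.09051544834819
0.091 (293, 204) 0.036187739182047964 158.0224296230382
0.094 (140, 196) 0.07881114819474436 167.73261282940658
0.094 (202, 203) 0.060512473771564865 170.64783271033656
0.094 (250, 204) 0.04682473681153622 170.51192566234766
0.094 (293, 204) 0.034646403880965876 169.2261480796243
(20, 217) 0.11426937330553633 166.79022253814267
(60, 219) 0.10258209688569982 166.76757016882368
(95, 220) 0.09248404660126924 166.4103611567765
```

step_arm(targets=[[-0.103,-0.151,0.035,0,0,1,1],[-0.103,-0.151,0.035,0,0,1,1],[-0.103,-0.151,0.035,0,0,1,1],[-0.103,-0.151,0.035,0,0,1,1],[-0.103,-0.151,0.035,0,0,1,1],[-0.103,-0.151,0.035,0,0,1,1],[-0.103,-0.151,0.035,0,0,1,1],[-0.103,-0.151,0.035,0,0,1,1]])

```text
clock: 10.75
tcp_pos: [0.4827, -0.0898, 0.2094]
ee_rot: [-0.0, 0.768, 0.641, -0.0]
contact_force: [0.1, 0.6, 0.4]
grip_width: 0.997
finger_force: 0.0
```

step_arm(targets=[[0,0,0,0,0,0.08,1],[0,0,0,0,0,0.08,1],[0,0,0,0,0,0.08,1],[0,0,0,0,0,0.08,1],[0,0,0,0,0,0.08,1]])

```text
clock: 11.17
tcp_pos: [0.4831, -0.0894, 0.2094]
ee_rot: [0.0, 0.792, 0.611, -0.0]
contact_force: [0.4, -0.5, -0.1]
grip_width: 0.999
finger_force: 0.0
```

```bash
python3 -c "
from h import *
cv2.imwrite('pics/t4.png',cv2.resize(cv2.cvtColor(eyes.grab_frame('top'),cv2.COLOR_RGB2BGR)[170:250,195:295],None,fx=7.5,fy=7.5,interpolation=2))
go(H+.025*np.r_[np.cos(YAW-np.pi/2),np.sin(YAW-np.pi/2),0],-18.9)"
```

```text
shift [-0.001  -0.0014  0.1033] turn 0.06988296921603686 11.2167
```

View pics/t4.png

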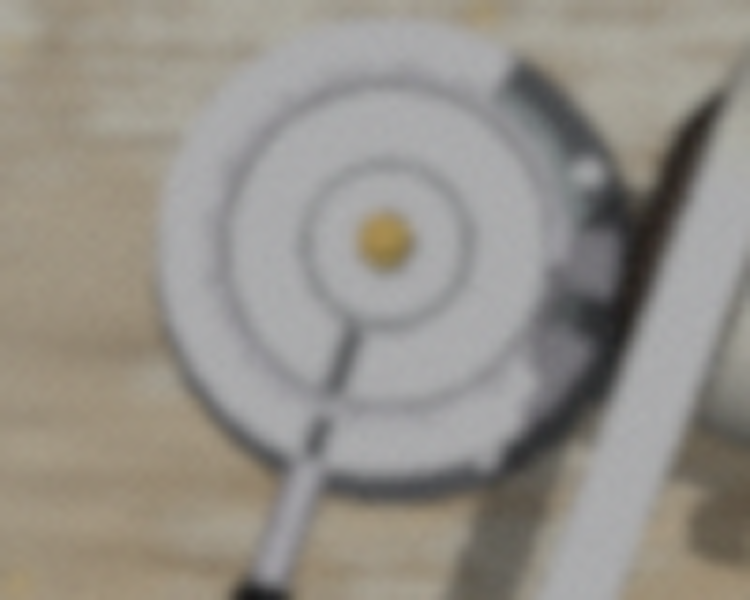

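The ribs and the lever look collinear: lid rib (353,330)-(330,392), collar rib (325,412)-(312,452), lever running on to (265,580). I'll check the angles.

```bash
python3 -c "
from h import *
q=lambda x,y:((x+.5)/7.5+194.5,(y+.5)/7.5+169.5)
n=onz('top',q(385,239),.12); print(n)
for z,p in[(.09,(353,330)),(.09,(341,361)),(.09,(330,392)),(.092,(325,412)),(.092,(318,432)),(.092,(312,452)),(.085,(300,490)),(.085,(285,530)),(.085,(272,565))]:
    d=onz('top',q(*p),z)-n; print(p,np.hypot(*d[:2]),np.degrees(np.arctan2(d[1],d[0])))
"
```

```text
[0.5394 0.0804 0.12  ]
(353, 330) 0.03556950789921822 158.68252175613802
(341, 361) 0.04852930986065175 159.2263308569301
(330, 392) 0.061330662779537706 159.87739986876198
(325, 412) 0.06934049042483 160.93034450688285
(318, 432) 0.07756858234306166 161.10585444551506
(312, 452) 0.08565658376317838 161.491211026731
(300, 490) 0.10105459240096276 161.61640805370143
(285, 530) 0.11767103357865923 161.57219075677443
(272, 565) 0.1321748147078581 161.56212962315595
```

step_arm(targets=[[-0.001,-0.001,0.03,0,0,0.07,1],[-0.001,-0.001,0.06,0,0,0.07,1],[-0.001,-0.001,0.085,0,0,0.07,1],[-0.001,-0.001,0.103,0,0,0.07,1],[-0.001,-0.001,0.103,0,0,0.07,1],[-0.001,-0.001,0.103,0,0,0.07,1]])

```text
clock: 11.72
tcp_pos: [0.4817, -0.0901, 0.1063]
ee_rot: [-0.0, 0.814, 0.581, -0.0]
contact_force: [0.6, 0.7, 1.4]
grip_width: 0.999
finger_force: 0.0
```

step_arm(targets=[[0,0,0,0,0,0,-1],[0,0,0,0,0,0,-1],[0,0,0,0,0,0,-1],[0,0,0,0,0,0,-1],[0,0,0,0,0,0,-1],[0,0,0,0,0,0,-1],[0,0,0,0,0,0,-1],[0,0,0,0,0,0,-1]])

```text
clock: 12.38
tcp_pos: [0.4823, -0.0904, 0.1068]
ee_rot: [0.001, 0.814, 0.58, 0.0]
contact_force: [1.5, -0.9, 6.3]
grip_width: 0.217
finger_force: 58.5
```

Alignment is within about 1°. Pushing the pin in now.

step_arm(targets=[[0.003,0,0,0,0,0,-1],[0.006,0,0,0,0,0,-1],[0.009,0,0,0,0,0,-1],[0.012,0,0,0,0,0,-1],[0.015,0,0,0,0,0,-1],[0.018,0,0,0,0,0,-1],[0.021,0,0,0,0,0,-1],[0.021,0,0,0,0,0,-1]])

```text
clock: 13.05
tcp_pos: [0.4891, -0.0703, 0.1068]
ee_rot: [0.0, 0.814, 0.58, 0.0]
contact_force: [0.1, 0.5, 5.6]
grip_width: 0.217
finger_force: 58.4
```

step_arm(targets=[[0.002,0,0,0,0,0,-1],[0.004,0,0,0,0,0,-1],[0.005,0,0,0,0,0,-1],[0.006,0,0,0,0,0,-1],[0.006,0,0,0,0,0,-1]])

```text
clock: 13.47
tcp_pos: [0.4904, -0.0665, 0.1069]
ee_rot: [0.001, 0.814, 0.58, -0.001]
contact_force: [-8.0, -16.9, 9.6]
grip_width: 0.216
finger_force: 59.0
```

step_arm(targets=[[0,0,0,0,0,0,1],[0,0,0,0,0,0,1],[0,0,0,0,0,0,1],[0,0,0,0,0,0,1],[0,0,0,0,0,0,1],[0,0,-0.04,0,0,0,1],[0,0,-0.08,0,0,0,1],[0,0,-0.12,0,0,0,1]])

```text
clock: 14.13
tcp_pos: [0.4902, -0.0644, 0.2277]
ee_rot: [-0.001, 0.814, 0.58, -0.0]
contact_force: [0.4, -1.1, 1.4]
grip_width: 0.996
finger_force: 0.0
```

step_arm(targets=[[0,0,-0.03,0,0,0,1],[0,0,-0.05,0,0,0,1],[0,0,-0.05,0,0,0,1],[0,0,-0.05,0,0,0,1]])

```text
clock: 14.47
tcp_pos: [0.491, -0.0647, 0.2769]
ee_rot: [0.001, 0.814, 0.58, 0.0]
contact_force: [0.6, -0.5, -0.5]
grip_width: 1.0
finger_force: 0.0
```

```bash
python3 -c "
from h import *
cv2.imwrite('pics/s5.png',cv2.resize(cv2.cvtColor(eyes.grab_frame('side'),cv2.COLOR_RGB2BGR)[185:260,240:330],None,fx=8,fy=8,interpolation=2))
print(arm.state()['contact_force'])"
```

```text
[-1.1639  0.314  -0.1423]
```

View pics/s5.png

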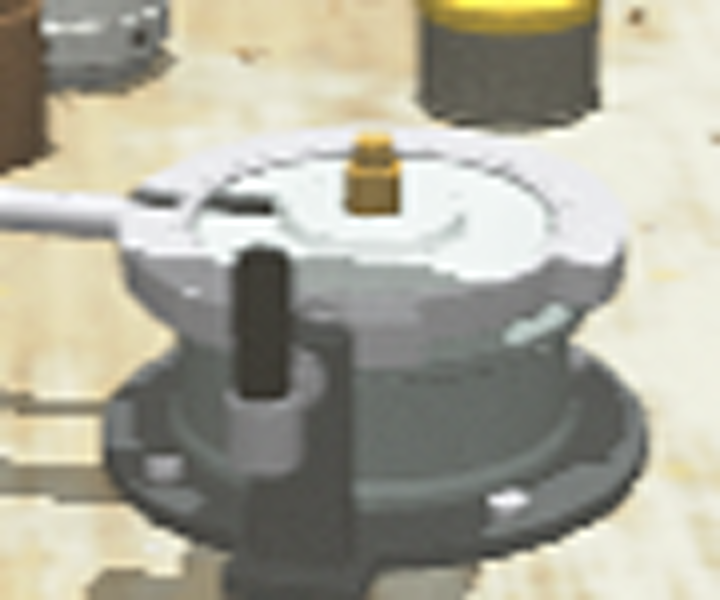

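The handle is back at (262,250)-(262,392), exactly where it stood with the pin fully in. The collar rib (155,198) is in line with the lid rib (240,203), and the gripper is clear.

```bash
python3 -c "
from cell import arm
print(arm.sign_off())"
```

```text
the job is handed in; nothing more can be done
None
```

The pot is locked and handed in at about 14.5 s: pin pulled to its stop, collar rib within about 1° of the lid rib, pin pushed home against its stop, and no contact with the cup, tin, offcut or chuck key.

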